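Brake the pull-out tray, restack the blue tins, release and close

TASK

Push the red brake lever of the pull-out tray down until its rubber foot bites firmly, without crushing the foot, and let go of it so that the tray is locked by itself. Then set the loose blue tin squarely on top of the blue tin in the tray and let go while the brake still holds. Finally flick the lever back up as far as it goes to release the brake, and push the tray all the way home with the two tins still stacked on it; leave the other things on the shelf alone.

Things in the scene. Friction and masses are not known exactly. Their poses are not given: they have to be found in the camera images.
- runner: fixed runners of the tray; origin on the shelf, under the middle of the pulled-out tray (tray joint 0). x (away from the robot) is the way the tray slides home, y to its left, z up. Tray 160 mm (x) by 170 mm (y), floor 40 mm above the shelf, side rims to 58 mm, front panel to 74 mm. The brake lever is along the tray's right side (-y)
- tray (a joint): slide of the tray (m): 0 fully pulled out, 0.090 fully home at its end stop; it starts between 0 and 0.01, rolls freely with about 1 N when unbraked
- tray_push (a point): middle of the outer (robot side) face of the tray's wooden front panel, 60 mm above the shelf; push here along the runner's +x to send the tray home. The panel spans 28 to 74 mm in height
- brake (a joint): red brake lever (rad): 0 fully up (released), grows as it is pushed down, level at 0.45, hinge stop 0.75. Stiff hinge (0.3 N m, 3 N at the grip): stays where left. Its foot meets the worn strip somewhere between 0.30 and 0.60, not known beforehand; from there the grip resists 1.5 to 2.5 N more per mm. 6 to 9 N at the grip makes it bite properly; over 11 N may crush the foot
- brake_grip (a point): centre of the lever's grip, a red cylinder 22 mm in diameter, 24 mm long, along the runner's y, 110 mm from the hinge towards the robot (runner -x); about 100 mm high when up, 52 mm when level. Press it from above; pinch its two ends from above to lift it. It stands 45 mm in front of the tray's front panel and 118 mm right of the tray's middle; only the shelf is under it
- brake_hinge (a point): hinge axis of the lever (along the runner's y), on the tray, 52 mm above the shelf
- brake_foot: sprung black rubber foot, 16 mm in diameter, under the lever, 30 mm from the hinge on the grip's side, 18 N per mm; origin on the lever's centre line, 17 mm above the foot's underside. It clamps the tray by pressing on a fixed strip; after a proper push it keeps pressing with about 10 N by itself. Crushed above 30 N
- tin_a_center (a point): centre (half-way up) of the round blue tin standing in the tray, 56 mm in diameter, 60 mm high, about 0.22 kg
- tin_b_center (a point): centre (half-way up) of the loose round blue tin on the shelf to the left, same size; it is to be stacked on the tin in the tray, so that its centre is 60 mm above the other's
- jar: glass jar with clip-on lid, 86 mm across, 127 mm high, origin under its centre; a bystander
- lantern: white plastic rabbit lantern, 72 mm across, 175 mm high, origin under its centre; a bystander
- spatula: wooden spatula, 270 mm long, lying on the shelf; a bystander
- mug: blue mug, 80 mm across, 90 mm high, origin under its centre; a bystander
- mill: dark wooden pepper mill, 52 mm across, 140 mm high, origin under its centre; a bystander
There are look-alikes about, which are no part of the job. What is shaped like the part that bears tin_b_center but purple or white is not meant.

How it is judged:
By the outcome, as a careful person would: the job done as asked, in the order asked, and still so for the second after the job is handed in, with the robot touching nothing.
It also fails if it takes over 72 s, if anything falls off the work surface, if the arm or the gripper's body presses on something with over 40 N, if the wrist force passes 120 N, or if a joint passes its speed limit or range.

ROBOT

A 6-joint arm with a two-finger parallel gripper is mounted at the origin on the work surface. World frame = base frame: x ahead of the robot, y to its left, z up, the work surface at z = 0. Lengths are in m, angles in degrees, forces in N, time in s.
With the tool pointing down it reaches from about 0.3 to 0.75 m from the base axis. Payload 8.5 kg.
Tool frame: the origin (TCP) lies at the centre of the arm's flange, where the gripper is bolted on; the fingertips stand 173 mm ahead of it and the grasp point (between the pads) lies env.pinch_z ahead of it (env.pinch_z is the distance from the TCP to the grasp point, in m); z points along the fingers, y is the line along which they close (so a half turn about z gives the same grasp; the last joint's range is limited). The gripper opens to 85 mm and grips with 20 to 120 N. Pads are 22 mm wide; open, the fingers measure 114 mm over their backs; the gripper's body (76 mm by 85 mm) begins 54 mm behind the grasp point. The pads swing forward as they close: fully open they stand 13 mm farther back than shut.
Start: joints at [55.159, 21.807, 74.336, -0, 83.858, -12.336], TCP at [0.211, 0.508, 0.405] pointing down, gripper open.
Joint ranges: [-178.18, 178.18], [-50.72, 133.34], [12.68, 142.11], [-81.47, 261.47], [9.98, 163.14], [-165.26, 165.26]. Speed limits (degrees/s): [136.94, 136.94, 180, 180, 180, 180].

INTERFACE

Orientations are given as a 3x3 rotation matrix whose columns are the frame's x, y, z axes.
In Python, from rig import env, get_image, job, spotter gives the robot as it stands. The module is installed in compiled form; this text tells all that it offers.
- The arm moves only by the shell command python3 -m creep 'ROWS' [FORCE]. ROWS is text: rows parted by semicolons, each of 7 numbers parted by spaces: the turn, a rotation vector about the tool's x, y, z in units of 8 degrees (1.0 is 8 degrees), then the shift along the tool's x, y, z in units of 30 mm (1.0 is 30 mm), then the finger opening in mm, from 0 to 85.4. A call has 1 to 12 rows; each row is the pose to reach, as a shift and turn from the pose commanded when the call began, along the tool's axes at that moment; what a row does not reach only later rows make up. A row lasts 1/10 s, in which the tool goes at most 50 mm and 8.59 degrees, less where a joint would pass 70% of its speed; a pose out of reach is approached as far as the arm can. A call with a gripper value outside its range is refused whole. The fingers move at their own pace and stop on an object; FORCE is the grip in N (left out, the last holds). Time passes only in rows, so rows that repeat a pose let the fingers close. It gives the time, the measured TCP pose, the force, the opening and the grip force at its end, in the units of the state.
- env.observe(): the state, without advancing time (a new reading comes with each control period).
- get_image(name): name is "side" or "top" or "wrist"; returns a dict with "image" (400x640x3 uint8, blue, green, red), "depth" (400x640 float32, m along the optical axis (not along the pixel's ray), 0 where there is no reading), "intrinsics" (3x3 intrinsics, pixels), "view" (4x4, takes a point from world to camera coordinates). Camera axes: x right, y up, looking along -z (the intrinsics and any distortion apply to the point x, -y, -z); pixel columns grow to the right and rows downward; lengths in m; the calibration is good to about 2 mm. The wrist camera is an equidistant fisheye: a pixel r from the principal point sees the ray r / f radians off the axis. A picture is of the moment at which its call begins.
- job.close_job(): hands the job in; it is judged then, once.
Trained networks look in a picture, given as the dict that the camera call returned (one of the last four; its "shot" number tells which), for a name from the list of things; names that differ only in an ending like _2 or _b are one class to them, and where a whole thing is asked for, a point or a joint stands for the part that bears it (a point fixed in the world has none). Each returns a list of dicts, best first, with "p" (0 to 1); they miss things now and then, are a little off and sometimes report something else, mostly with a low value. They report only what shows in the picture. A call takes as long as a camera call. They do not tell look-alikes from the thing itself.
- spotter.boxes_of(label, picture): "xy" ([column, row] in pixels, amid what is visible of it).
The state is a dict: "time_s": time; "q": joint angles; "qvel": joint speeds; "joint_efforts": joint torques, N m; "position": TCP position; "tool_rot": TCP orientation; "ft_force": force on the tool from outside, world axes, zero at the start; "wrist_torque": the same for the moment, N m; "grip_width": finger opening in m; "gripper_force": force on a finger pad.
Only numpy, scipy, OpenCV 4.12 (cv2) and the standard library are available. Lean on these libraries where they do the work, as an engineer would, in place of code of your own. Each camera call takes 0.05 s, during which the arm holds its last target. There are 200 camera calls.

## Working session

There is one attempt and no reset: what is moved stays moved. The work goes in short steps, Python scripts to look and compute and a shell command to move; the robot and the scene stay as the last step left them, time stands still between calls to the robot, and variables do not carry over. Pictures are saved under pics/ and viewed, at most 10 in all, crops included, and the job is handed in when it is done.

```bash
mkdir -p pics
cat > h.py <<'E'
import numpy as np, cv2
from rig import env, get_image, job, spotter
def world(d,px,dep=None):
    K=d["intrinsics"];V=np.array(d["view"]);c,r=px
    z=dep if dep else np.median([v for v in d["depth"][int(r)-2:int(r)+3,int(c)-2:int(c)+3].ravel() if v>0])
    p=np.array([(c-K[0,2])/K[0,0]*z,-(r-K[1,2])/K[1,1]*z,-z,1]); return (np.linalg.inv(V)@p)[:3]
def cloud(d):
    K=d["intrinsics"];z=d["depth"];r,c=np.mgrid[:400,:640]
    P=np.stack([(c-K[0,2])/K[0,0]*z,-(r-K[1,2])/K[1,1]*z,-z,np.ones_like(z)],-1)
    W=(P@np.linalg.inv(np.array(d["view"])).T)[...,:3]; W[z==0]=np.nan; return W
E
python3 - <<'E'
from h import *
ims={n:get_image(n) for n in("top","side")}
cv2.imwrite("pics/top.png",ims["top"]["image"]);cv2.imwrite("pics/side.png",ims["side"]["image"])
for n,d in ims.items():
  for l in["tray_push","brake_grip","brake_hinge","tin_a_center","jar","lantern","mug","mill","spatula","runner"]:
    try:
      for b in spotter.boxes_of(l,d)[:4]:
        try:w=world(d,b["xy"]).round(3)
        except Exception as e:w=None
        print(n,l,np.round(b["xy"]),round(b["p"],2),w)
    except Exception as e: print(n,l,e)
s=env.observe();print(s["time_s"],s["position"],s["tool_rot"],s["ft_force"],env.pinch_z)
E
```

```text
top tray_push [326. 192.] 0.75 [ 0.574 -0.014  0.041]
top tray_push [431. 165.] 0.61 [ 0.646 -0.339  0.121]
top tray_push [316. 185.] 0.48 [0.593 0.017 0.1  ]
top brake_grip [362. 205.] 0.55 [ 0.528 -0.126  0.081]
top brake_grip [326. 182.] 0.33 [ 0.61  -0.012  0.04 ]
top brake_hinge [328. 195.] 0.59 [ 0.566 -0.019  0.04 ]
top tin_a_center [314. 185.] 0.51 [0.593 0.024 0.099]
top jar [459. 201.] 0.79 [ 0.533 -0.421  0.126]
top lantern [226. 164.] 0.84 [0.663 0.295 0.12 ]
top mug [433. 236.] 0.56 [ 0.423 -0.371  0.004]
top mill [429. 163.] 0.52 [ 0.654 -0.333  0.122]
top spatula [207. 219.] 0.9 [0.497 0.393 0.003]
top runner [326. 179.] 0.73 [ 0.619 -0.015  0.039]
side tray_push [338. 208.] 0.96 [ 0.581 -0.017  0.038]
side brake_grip [348. 236.] 0.71 [ 0.527 -0.132  0.08 ]
side brake_grip [338. 212.] 0.28 [ 0.572 -0.029  0.039]
side brake_hinge [339. 210.] 0.94 [ 0.577 -0.027  0.039]
side brake_hinge [346. 202.] 0.59 [ 0.61  -0.013  0.041]
side brake_hinge [453. 278.] 0.42 [ 0.643 -0.365  0.095]
side tin_a_center [337. 186.] 0.93 [0.591 0.006 0.1  ]
side jar [437. 333.] 0.84 [ 0.51  -0.442  0.126]
side lantern [305. 128.] 0.8 [0.659 0.276 0.086]
side mug [370. 337.] 0.69 [ 0.438 -0.341  0.005]
side mill [452. 279.] 0.96 [ 0.642 -0.364  0.092]
side mill [350. 237.] 0.55 [ 0.532 -0.136  0.076]
side spatula [245. 148.] 0.67 [0.494 0.394 0.002]
side runner [348. 202.] 0.87 [ 0.612 -0.016  0.039]
side runner [350. 237.] 0.3 [ 0.53  -0.136  0.078]
1.1 [0.21051011 0.50809644 0.40472212] [[-9.23856502e-01  3.82739028e-01  9.61026168e-06]
 [ 3.82739028e-01  9.23856502e-01 -9.33783420e-06]
 [-1.24524563e-05 -4.94859663e-06 -1.00000000e+00]] [-0.32271929 -0.49901094 -0.2773802 ] 0.1547
```

View pics/top.png

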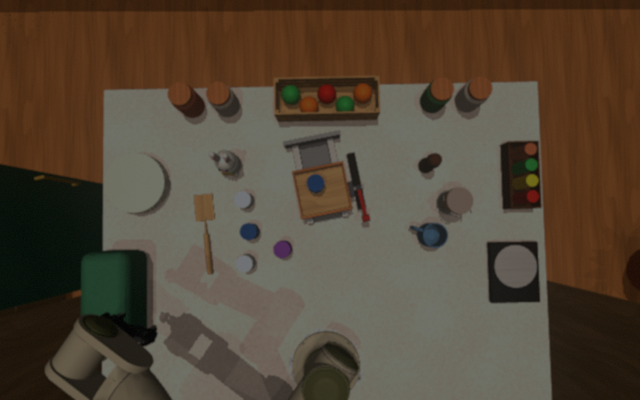

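View pics/side.png

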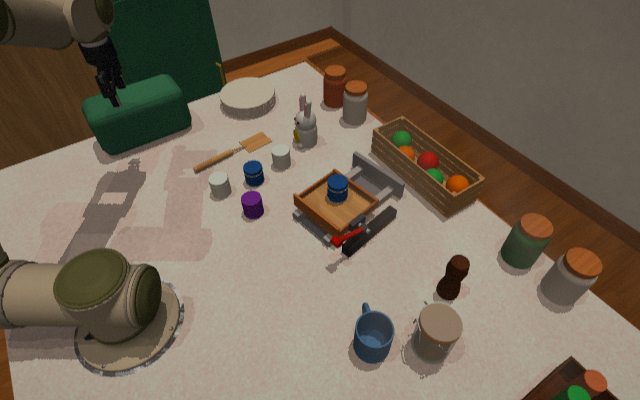

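The top view shows the tray at about (322,192), with tin A at (316,184) and the red lever grip at (366,217). Candidates for the loose blue tin are blue (250,232), white (243,200), white (246,264), purple (283,249), and tin A itself. By the description I choose (250,232). Next I check that in one crop and measure the points.

```bash
cat >> h.py <<'E'
def masks(d):
    h=cv2.cvtColor(d["image"],cv2.COLOR_BGR2HSV);H,S,V=cv2.split(h)
    return dict(blue=(H>100)&(H<122)&(S>120)&(V>25),red=((H<8)|(H>172))&(S>150)&(V>60),wood=(H>8)&(H<20)&(S>90)&(V>60))
E
python3 - <<'E'
from h import *
for n in("top","side"):
    d=get_image(n);W=cloud(d);M=masks(d);x,y,z=W[...,0],W[...,1],W[...,2]
    print(n,"px scale",d["depth"][200,320]/d["intrinsics"][0,0])
    if n=="top":
        cv2.imwrite("pics/crop.png",cv2.resize(cv2.convertScaleAbs(d["image"][120:290,190:390],alpha=2),None,fx=4,fy=3.5,interpolation=2))
    for nm,(X,Y,zz) in dict(tinB=(.46,.24,.06),tinA=(.593,.02,.1)).items():
        near=(abs(x-X)<.09)&(abs(y-Y)<.09)
        m=near&M["blue"]&(abs(z-zz)<.006)
        if m.sum()<5: print(nm,"few",m.sum());continue
        (cx,cy),rr=cv2.minEnclosingCircle(np.float32(W[m][:,:2]))
        print(nm,m.sum(),W[m].mean(0).round(4),"circ",round(cx,4),round(cy,4),round(rr,4))
    m=M["red"]&(abs(x-.55)<.1)&(abs(y+.12)<.08)&(z>.03)
    P=W[m];print("red",len(P));o=np.argsort(P[:,0]);print(P[o][::max(1,len(P)//25)].round(3).tolist())
    # tray wood rim : min area rect
    m=M["wood"]&(abs(x-.6)<.13)&(abs(y+.01)<.14)&(z>.03)&(z<.085)
    r=cv2.minAreaRect(np.float32(W[m][:,:2]*1000));print("tray rect",r)
    m2=m&(z>.066);P=W[m2]
    if len(P)>5:
        l=cv2.fitLine(np.float32(P[:,:2]),cv2.DIST_HUBER,0,.01,.01).ravel();print("panel top",len(P),P.mean(0).round(4),l.round(4),P[:,1].min(),P[:,1].max())
E
```

```text
top px scale 0.0033006481561435154
tinB 174 [0.4524 0.242  0.0601] circ 0.4533 0.2416 0.0252
tinA 183 [0.5999 0.021  0.1004] circ 0.5997 0.0204 0.0246
red 120
[[0.48, -0.136, 0.099], [0.483, -0.139, 0.102], [0.483, -0.127, 0.102], [0.486, -0.133, 0.103], [0.489, -0.139, 0.105], [0.49, -0.127, 0.099], [0.493, -0.134, 0.098], [0.496, -0.137, 0.102], [0.499, -0.134, 0.093], [0.502, -0.128, 0.092], [0.509, -0.135, 0.089], [0.512, -0.133, 0.083], [0.518, -0.132, 0.088], [0.522, -0.123, 0.087], [0.525, -0.13, 0.083], [0.528, -0.13, 0.079], [0.532, -0.123, 0.083], [0.535, -0.124, 0.08], [0.538, -0.131, 0.075], [0.542, -0.124, 0.076], [0.545, -0.125, 0.072], [0.549, -0.122, 0.069], [0.552, -0.118, 0.072], [0.555, -0.119, 0.07], [0.559, -0.129, 0.06], [0.562, -0.116, 0.063], [0.565, -0.126, 0.062], [0.569, -0.116, 0.062], [0.574, -0.128, 0.036], [0.578, -0.129, 0.034]]
tray rect ((583.0580444335938, 0.66424560546875), (165.2177276611328, 170.37881469726562), 9.853394508361816)
panel top 148 [ 0.5212 -0.0101  0.0732] [ 0.1713 -0.9852  0.5124 -0.047 ] -0.09186281560508838 0.07689907342580603
si
[... 350 characters left out ...]
.489, -0.131, 0.103], [0.49, -0.128, 0.103], [0.493, -0.145, 0.104], [0.497, -0.148, 0.097], [0.503, -0.135, 0.093], [0.509, -0.136, 0.089], [0.514, -0.133, 0.086], [0.517, -0.088, 0.041], [0.521, -0.131, 0.082], [0.526, -0.138, 0.082], [0.53, -0.136, 0.081], [0.535, -0.133, 0.078], [0.54, -0.131, 0.076], [0.546, -0.132, 0.073], [0.552, -0.128, 0.072], [0.556, -0.131, 0.072], [0.562, -0.107, 0.05], [0.567, -0.121, 0.065], [0.572, -0.123, 0.064], [0.577, -0.112, 0.057]]
tray rect ((580.8231201171875, -1.2446365356445312), (165.0430450439453, 173.12857055664062), 10.4978609085083)
panel top 225 [ 0.5066 -0.0202  0.0721] [ 0.1838 -0.983   0.5047 -0.0187] -0.09996615302014011 0.06698756628945957
```

View pics/crop.png

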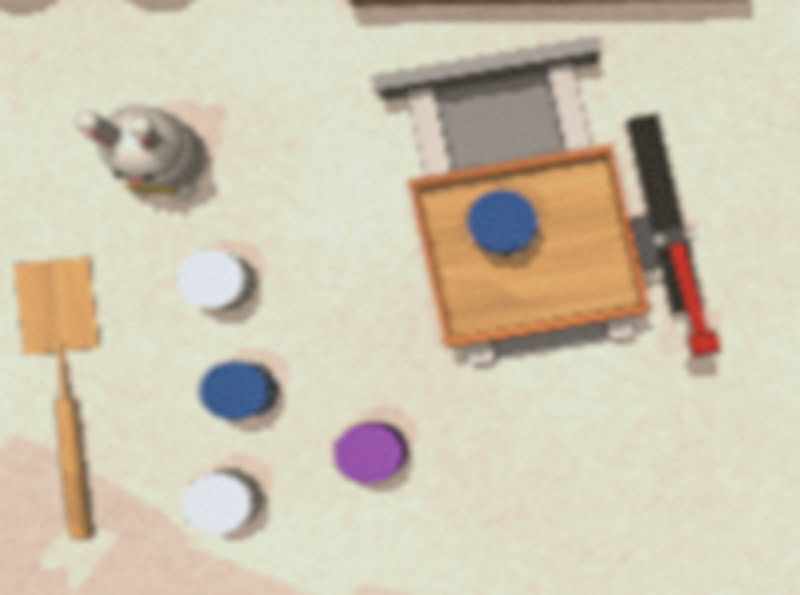

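The crop shows the only loose blue tin at crop (237,390), between two whites and a purple one, so that is tin B. The grip is at crop (704,343), and the runner is yawed by about 10°. I now move above the grip.

```bash
cat >> h.py <<'E'
from scipy.spatial.transform import Rotation as Ro
def to(p,yaw=100.2):
    "units for a tool-down pose: TCP p, tool y at yaw deg"
    s=env.observe();R=np.array(s["tool_rot"]);t=np.radians(yaw)
    y=np.array([np.cos(t),np.sin(t),0]);z=np.array([0,0,-1.]);G=np.c_[np.cross(y,z),y,z]
    print("units turn",(Ro.from_matrix(R.T@G).as_rotvec(degrees=True)/8).round(3),"shift",(R.T@(np.array(p)-s["position"])/.03).round(3))
def st():
    s=env.observe();print(round(s["time_s"],2),"pos",np.round(s["position"],4),"F",np.round(s["ft_force"],2),"w",round(s["grip_width"],4),"q",np.round(s["q"],1))
E
python3 -m creep '-0 0 -4.09 -16.87 -16.37 2.4 0; 0 0 -4.09 -16.87 -16.37 2.4 0; 0 0 -4.09 -16.87 -16.37 2.4 0; 0 0 -4.09 -16.87 -16.37 2.4 0; 0 0 -4.09 -16.87 -16.37 2.4 0; 0 0 -4.09 -16.87 -16.37 2.4 0; 0 0 -4.09 -16.87 -16.37 2.4 0; 0 0 -4.09 -16.87 -16.37 2.4 0; 0 0 -4.09 -16.87 -16.37 2.4 0; 0 0 -4.09 -16.87 -16.37 2.4 0; 0 0 -4.09 -16.87 -16.37 2.4 0; 0 0 -4.09 -16.87 -16.37 2.4 0' 40
python3 -c "
from h import *
st();to([.445,-.129,.333])"
```

```text
time_s: 2.4
position: [0.4395, -0.0228, 0.346]
tool_rot: [[-0.984, -0.177, 0.001], [-0.177, 0.984, -0.0], [-0.001, -0.0, -1.0]]
ft_force: [1.3, 0.2, 0.3]
grip_width: -0.0
gripper_force: 0.0
2.4 pos [ 0.4395 -0.0228  0.346 ] F [1.31 0.18 0.29] w -0.0 q [ -18.5   14.3   96.5    0.    69.2 -118.6]
units turn [-0.002  0.005 -0.002] shift [ 0.446 -3.518  0.434]
```

```bash
python3 -m creep '0 0 0 0.45 -3.52 0.43 0; 0 0 0 0.45 -3.52 0.43 0; 0 0 0 0.45 -3.52 0.43 0; 0 0 0 0.45 -3.52 0.43 0; 0 0 0 0.45 -3.52 0.43 0; 0 0 0 0.45 -3.52 0.43 0'
python3 - <<'E'
from h import *
st();d=get_image("wrist")
cv2.imwrite("pics/w1.png",cv2.convertScaleAbs(d["image"],alpha=1.5));print(d["intrinsics"],np.round(d["view"],3).tolist())
for l in("brake_grip","brake_hinge","tin_a_center","tray_push"):print(l,[(np.round(b["xy"]),round(b["p"],2)) for b in spotter.boxes_of(l,d)[:2]])
M=masks(d)["red"];r,c=np.nonzero(M);print(len(r),c.min(),c.max(),r.min(),r.max())
E
```

```text
time_s: 3.0
position: [0.4445, -0.1255, 0.3334]
tool_rot: [[-0.984, -0.179, 0.0], [-0.179, 0.984, 0.0], [-0.0, -0.0, -1.0]]
ft_force: [0.6, 0.0, 0.1]
grip_width: -0.0001
gripper_force: 0.0
3.0 pos [ 0.4445 -0.1255  0.3334] F [0.55 0.04 0.12] w -0.0001 q [ -30.5   17.2   94.5    0.    68.2 -130.8]
[[309.70691629   0.         320.72458053]
 [  0.         309.70691629 196.19268292]
 [  0.           0.           1.        ]] [[-0.179, 0.984, 0.001, 0.204], [-0.942, -0.171, -0.289, 0.414], [-0.284, -0.052, 0.957, -0.191], [0.0, 0.0, 0.0, 1.0]]
brake_grip [(array([443., 275.]), 0.73), (array([287., 254.]), 0.7)]
brake_hinge [(array([556., 373.]), 0.68), (array([444., 277.]), 0.63)]
tin_a_center [(array([415., 327.]), 0.59)]
tray_push [(array([442., 277.]), 0.59)]
274 92 577 246 372
```

View pics/w1.png

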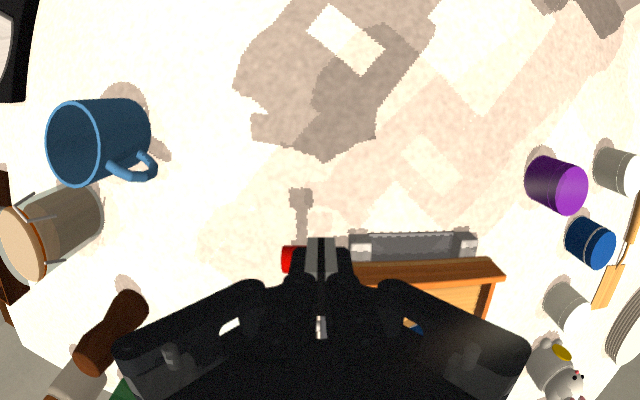

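The wrist view shows the red grip at about (287,258), peeking out left of the closed fingers at (320,245). The fingers therefore stand a bit too far to runner +y.

```bash
cat >> h.py <<'E'
def wray(d,px,h):
    "fisheye pixel -> world point at height h"
    K=d["intrinsics"];V=np.array(d["view"]);u=(np.array(px)-K[:2,2])/K[0,0];th=np.hypot(*u)
    v=np.array([u[0]/th*np.sin(th),-u[1]/th*np.sin(th),-np.cos(th)]);v=V[:3,:3].T@v;c=-V[:3,:3].T@V[:3,3]
    return c+v*(h-c[2])/v[2]
T=np.radians(10.2);RX=np.array([np.cos(T),np.sin(T)]);RY=np.array([-np.sin(T),np.cos(T)])
E
python3 - <<'E'
from h import *
d=get_image("wrist");m=masks(d)["red"];m[:, :250]=0;m[:,340:]=0
r,c=np.nonzero(m);print(len(r),c.min(),c.max(),r.min(),r.max())
for px,h in(((c.min(),np.median(r[c==c.min()])),.1),((c.mean(),r.min()),.105),((505,270),.074),((350,264),.074)):
    w=wray(d,px,h);print(px,w.round(4),"runner",(w[:2]@RX).round(4),(w[:2]@RY).round(4))
for p in([.488,-.139],[.600,.020],[.453,.241]):print(p,np.array(p)@RX,np.array(p)@RY)
s=env.observe();print("tcp",s["position"][:2]@RX,s["position"][:2]@RY)
# top/side cloud: grip in runner coords
for n in("side","top"):
    d=get_image(n);W=cloud(d);m=masks(d)["red"]&(W[...,2]>.085)&(abs(W[...,1]+.13)<.05)
    P=W[m];u,v=P[:,:2]@RX,P[:,:2]@RY;g=u<u.min()+.024;print(n,u.min(),v[g].min(),v[g].max(),np.sort(P[:,2])[-5:])
E
```

```text
243 282 296 246 272
(np.int64(282), np.float64(260.5)) [ 0.4869 -0.1483  0.1   ] runner 0.4529 -0.2322
(np.float64(287.0), np.int64(246)) [ 0.4716 -0.1461  0.105 ] runner 0.4383 -0.2273
(505, 270) [0.4823 0.0638 0.074 ] runner 0.486 -0.0226
(350, 264) [ 0.4946 -0.0925  0.074 ] runner 0.4704 -0.1786
[0.488, -0.139] 0.45567267778456794 -0.22322054278368128
[0.6, 0.02] 0.5940590595879368 -0.08656693203236514
[0.453, 0.241] 0.4885180328270861 0.15697175415581605
tcp 0.4151678661420137 -0.20314620179245713
side 0.44431713070919965 -0.23468933185443103 -0.21103280477453817 [0.10438464 0.10460968 0.10491538 0.10544513 0.10568852]Traceback (most recent call last):
  File "<stdin>", line 11, in <module>
    return umr_minimum(a, axis, None, out, keepdims, initial, where)
ValueError: zero-size array to reduction operation minimum which has no identity
```

Run:
```python
from h import *
st();p=.449*RX-.2215*RY;print(p);to([*p,.293]);to([*p,.253])
```

```text
3.4 pos [ 0.4446 -0.1267  0.3331] F [-0.22  0.07  0.5 ] w 0.0 q [ -30.6   17.3   94.5    0.    68.2 -130.9]
[ 0.4811281  -0.13848828]
units turn [-0.     0.001  0.004] shift [-1.129 -0.604  1.337]
units turn [-0.     0.001  0.004] shift [-1.129 -0.604  2.671]
```

```bash
python3 -m creep '0 0 0 -1.13 -0.6 0.6 0; 0 0 0 -1.13 -0.6 1.3 0; 0 0 0 -1.13 -0.6 1.3 0; 0 0 0 -1.13 -0.6 1.6 0; 0 0 0 -1.13 -0.6 1.8 0; 0 0 0 -1.13 -0.6 2.0 0; 0 0 0 -1.13 -0.6 2.2 0; 0 0 0 -1.13 -0.6 2.4 0; 0 0 0 -1.13 -0.6 2.4 0; 0 0 0 -1.13 -0.6 2.4 0'
python3 - <<'E'
from h import *
st();d=get_image("wrist");im=d["image"][180:400,200:440];cv2.imwrite("pics/w2.png",cv2.resize(cv2.convertScaleAbs(im,alpha=1.7),None,fx=2.5,fy=2.5));st()
E
```

```text
time_s: 4.4
position: [0.4812, -0.1386, 0.261]
tool_rot: [[-0.984, -0.177, -0.0], [-0.177, 0.984, 0.0], [0.0, 0.0, -1.0]]
ft_force: [-0.2, -0.1, 0.5]
grip_width: 0.0
gripper_force: 0.0
4.4 pos [ 0.4812 -0.1386  0.261 ] F [-0.25 -0.09  0.51] w 0.0 q [ -29.6   26.2   94.4    0.    59.5 -129.9]
4.45 pos [ 0.4812 -0.1386  0.2611] F [-1.31 -0.53 -0.05] w -0.0003 q [ -29.6   26.2   94.4    0.    59.5 -129.9]
```

View pics/w2.png

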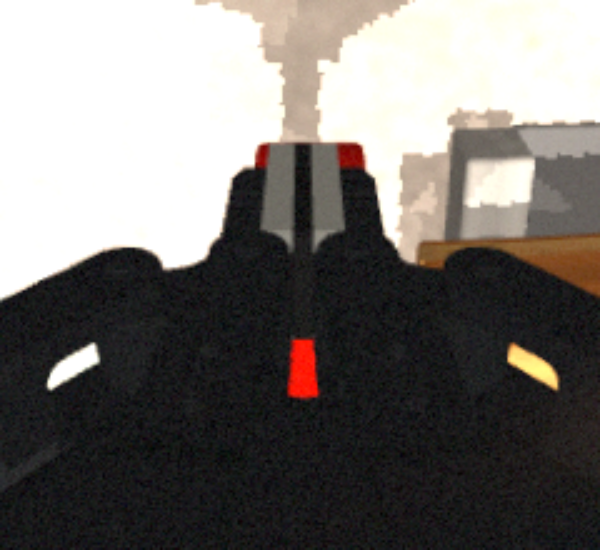

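The crop shows the grey tips centred on the grip, with red visible on both sides at (262,155) and (350,155). Pressing down gradually with force readings.

```bash
python3 -m creep '0 0 0 0.05 0 0.1 0; 0 0 0 0.1 0 0.2 0; 0 0 0 0.13 0 0.3 0' | egrep 'pos|force'
for i in 1; do python3 -m creep '0 0 0 0 0 0.05 0; 0 0 0 0 0 0.1 0' | egrep 'posi|ft_f'; done
python3 -m creep '0 0 0 0 0 0.05 0; 0 0 0 0 0 0.1 0' | egrep 'posi|ft_f'
python3 -m creep '0 0 0 0 0 0.05 0; 0 0 0 0 0 0.05 0' | egrep 'posi|ft_f'
```

```text
position: [0.4772, -0.1394, 0.252]
ft_force: [1.6, -1.4, 3.2]
gripper_force: 0.9
position: [0.4772, -0.1394, 0.2489]
ft_force: [-1.1, -1.4, 2.9]
position: [0.4773, -0.1393, 0.246]
ft_force: [-0.5, -2.1, 2.2]
position: [0.4773, -0.1393, 0.2444]
ft_force: [-0.2, -0.7, 0.3]
```

```bash
python3 -m creep '0 0 0 0 0 0.04 0' | egrep 'posi|ft_f'
python3 -m creep '0 0 0 0 0 0.04 0' | egrep 'posi|ft_f'
python3 -m creep '0 0 0 0 0 0.04 0' | egrep 'posi|ft_f'
python3 -m creep '0 0 0 0 0 0.04 0' | egrep 'posi|ft_f'
```

```text
position: [0.4773, -0.1392, 0.2434]
ft_force: [-1.6, 0.0, 2.2]
position: [0.4773, -0.1392, 0.2421]
ft_force: [-1.0, -0.4, 2.7]
position: [0.4773, -0.1392, 0.2409]
ft_force: [-0.6, -0.9, 2.2]
position: [0.4772, -0.1393, 0.2397]
ft_force: [-0.6, -1.4, 2.4]
```

```bash
python3 -m creep '0 0 0 0 0 0.04 0' | egrep 'posi|ft_f'
python3 -m creep '0 0 0 0 0 0.04 0' | egrep 'posi|ft_f'
python3 -m creep '0 0 0 0 0 0.04 0' | egrep 'posi|ft_f'
python3 -m creep '0 0 0 0 0 0.04 0' | egrep 'posi|ft_f'
```

```text
position: [0.4773, -0.1393, 0.2385]
ft_force: [-0.6, -1.0, 1.8]
position: [0.4773, -0.1393, 0.2372]
ft_force: [-1.0, -1.4, 1.5]
position: [0.4773, -0.1393, 0.236]
ft_force: [-1.7, -0.7, 3.4]
position: [0.4773, -0.1393, 0.2348]
ft_force: [-0.9, -1.1, 1.5]
```

```bash
python3 -m creep '0 0 0 0 0 0.04 0' | egrep 'posi|ft_f'
python3 -m creep '0 0 0 0 0 0.04 0' | egrep 'posi|ft_f'
python3 -m creep '0 0 0 0 0 0.04 0' | egrep 'posi|ft_f'
python3 -m creep '0 0 0 0 0 0.04 0' | egrep 'posi|ft_f'
```

```text
position: [0.4772, -0.1393, 0.2337]
ft_force: [-0.7, -1.1, 4.2]
position: [0.4772, -0.1393, 0.2326]
ft_force: [-2.3, -1.3, 5.2]
position: [0.4771, -0.1393, 0.2314]
ft_force: [-4.4, -1.2, 7.1]
position: [0.477, -0.1393, 0.2303]
ft_force: [-5.9, -1.8, 8.0]
```

Run:
```python
from h import *
for i in range(4):st();get_image("top")
```

```text
6.55 pos [ 0.477  -0.1393  0.2303] F [-5.92 -1.8   8.02] w 0.0003 q [ -30.    28.6   96.9   -0.    54.6 -130.2]
6.6 pos [ 0.477  -0.1393  0.2302] F [-4.52 -2.16  8.38] w -0.0002 q [-3.000e+01  2.860e+01  9.690e+01 -1.000e-01  5.460e+01 -1.302e+02]
6.65 pos [ 0.4769 -0.1393  0.2303] F [-4.94 -1.93  6.63] w 0.0002 q [ -30.    28.6   96.9   -0.    54.6 -130.2]
6.7 pos [ 0.4769 -0.1393  0.2303] F [-4.2  -0.98  6.48] w 0.0004 q [ -30.    28.6   96.9   -0.    54.6 -130.2]
```

```bash
python3 -m creep '0 0 0 0 0 -0.5 0; 0 0 0 0 0 -2 0; 0 0 0 0 0 -3.6 0; 0 0 0 0 0 -3.6 0'|egrep 'posi|ft_f'
python3 - <<'E'
from h import *
to([.45,.24,.345]);d=get_image("side");cv2.imwrite("pics/s2.png",cv2.resize(cv2.convertScaleAbs(d["image"][140:290,270:430],alpha=1.7),None,fx=4,fy=4,interpolation=2))
W=cloud(d);m=masks(d)["red"]&(W[...,2]>.02)&(abs(W[...,1]+.13)<.05)&(abs(W[...,0]-.52)<.08);P=W[m];u,v=P[:,:2]@RX,P[:,:2]@RY;g=u<u.min()+.024;print(u.min(),v[g].min(),v[g].max(),np.sort(P[g,2])[-8:])
m=masks(d)["wood"]&(abs(W[...,0]-.6)<.13)&(abs(W[...,1]+.01)<.14)&(W[...,2]>.066)&(W[...,2]<.085);print("panel u",np.percentile(W[m][:,:2]@RX,[5,50,95]))
E
```

```text
position: [0.4779, -0.1394, 0.3434]
ft_force: [0.9, 0.2, -0.3]
units turn [-0.048  0.061  0.004] shift [-1.332 12.609 -0.127]
0.44447037417002444 -0.23502910028865223 -0.20974988830414484 [0.05930228 0.05936437 0.05974864 0.05975027 0.06024035 0.06024803
 0.06105056 0.06266173]
panel u [0.49902858 0.50200273 0.50674479]
```

```bash
python3 -m creep '0 0 0 -1.33 12.6 -0.1 85; 0 0 0 -1.33 12.6 -0.1 85; 0 0 0 -1.33 12.6 -0.1 85; 0 0 0 -1.33 12.6 -0.1 85; 0 0 0 -1.33 12.6 -0.1 85; 0 0 0 -1.33 12.6 -0.1 85; 0 0 0 -1.33 12.6 -0.1 85; 0 0 0 -1.33 12.6 -0.1 85; 0 0 0 -1.33 12.6 -0.1 85; 0 0 0 -1.33 12.6 -0.1 85; 0 0 0 -1.33 12.6 -0.1 85'|egrep 'posi'
python3 - <<'E'
from h import *
st();d=get_image("wrist");cv2.imwrite("pics/w3.png",cv2.convertScaleAbs(d["image"],alpha=1.5))
M=masks(d)["blue"];n,l,s,c=cv2.connectedComponentsWithStats(M.astype(np.uint8))
for i in range(1,n):
    if s[i,4]>60: print(s[i],c[i].round(1),wray(d,c[i],.06).round(4))
to([.4525,.2405,.2],100.2)
E
```

```text
position: [0.4496, 0.239, 0.3403]
8.3 pos [0.4496 0.239  0.3403] F [ 0.77 -0.42  0.33] w 0.0854 q [ 14.7  21.2  86.9  -0.   72.1 -85.5]
[301 156  46  16 195] [323.4 160.6] [0.4207 0.2356 0.06  ]
[ 295  164   63   64 3058] [324.9 195.6] [0.4498 0.2422 0.06  ]
[ 94 266  46  31 756] [117.8 280.1] [0.5889 0.0306 0.06  ]
[ 79 285  37  43 988] [ 95.6 303.2] [ 0.639  -0.0147  0.06  ]
units turn [-0.001 -0.008 -0.009] shift [-0.105  0.04   4.686]
```

View pics/w3.png

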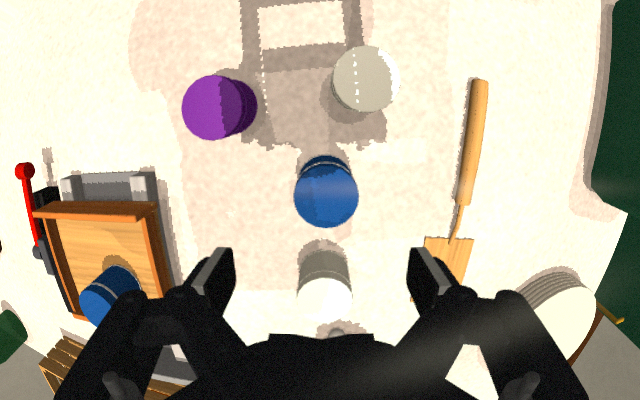

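The wrist view shows the blue tin's top at (326,196), between white (325,290), white (365,80) and purple (218,107). It lies on the finger mid-line. Descending to grasp.

```bash
python3 -m creep '0 0 0 -0.04 0.08 1.4 85; 0 0 0 -0.04 0.08 2.8 85; 0 0 0 -0.04 0.08 4 85; 0 0 0 -0.04 0.08 4.7 85; 0 0 0 -0.04 0.08 5 85; 0 0 0 -0.04 0.08 5 40; 0 0 0 -0.04 0.08 5 40; 0 0 0 -0.04 0.08 5 40; 0 0 0 -0.04 0.08 5 40; 0 0 0 -0.04 0.08 5 40; 0 0 0 -0.04 0.08 5 40' 40
python3 -m creep '0 0 0 0 0 -0.8 40; 0 0 0 0 0 -2 40; 0 0 0 0 0 -3.4 40; 0 0 0 0 0 -4.6 40; 0 0 0 0 0 -4.6 40'
python3 -c "
from h import *
st();to([.50,.045,.32])"
```

```text
time_s: 9.45
position: [0.4506, 0.2424, 0.1925]
tool_rot: [[-0.984, -0.177, 0.003], [-0.177, 0.984, 0.001], [-0.003, 0.0, -1.0]]
ft_force: [-0.3, -1.7, 8.5]
grip_width: 0.0554
gripper_force: 43.2
time_s: 9.95
position: [0.4504, 0.2425, 0.3339]
tool_rot: [[-0.984, -0.178, 0.009], [-0.178, 0.984, 0.002], [-0.009, 0.001, -1.0]]
ft_force: [0.2, 0.4, -4.1]
grip_width: 0.055
gripper_force: 43.9
9.95 pos [0.4504 0.2425 0.3339] F [ 0.24  0.35 -4.09] w 0.055 q [ 15.   21.7  87.2   0.   70.6 -85.2]
units turn [0.006 0.066 0.004] shift [-0.453 -6.773  0.462]
```

```bash
python3 -m creep '0 0 0 -2 -4.6 -0.1 40; 0 0 0 -2 -4.6 -0.1 40; 0 0 0 -2 -4.6 -0.1 40; 0 0 0 -2 -4.6 -0.1 40; 0 0 0 -2 -4.6 -0.1 40; 0 0 0 -2 -4.6 -0.1 40; 0 0 0 -2 -4.6 -0.1 40'|egrep 'posi|rot'
python3 - <<'E'
from h import *
st();d=get_image("wrist");cv2.imwrite("pics/w4.png",cv2.convertScaleAbs(d["image"],alpha=1.5))
for n in("top","side"):
    e=get_image(n);W=cloud(e);m=masks(e)["blue"]&(abs(W[...,0]-.6)<.06)&(abs(W[...,1]-.02)<.06)&(abs(W[...,2]-.1)<.006)
    print(n,m.sum(),W[m].mean(0),cv2.minEnclosingCircle(np.float32(W[m][:,:2])) if m.sum()>5 else 0)
M=masks(d)["blue"];n,l,s,c=cv2.connectedComponentsWithStats(M.astype(np.uint8))
for i in range(1,n):
    if s[i,4]>60: print(s[i],c[i].round(1),wray(d,c[i],.10).round(4))
to([.599,.019,.34])
E
```

```text
position: [0.5332, 0.1182, 0.3319]
tool_rot: [[-0.984, -0.179, -0.001], [-0.179, 0.984, 0.0], [0.001, 0.0, -1.0]]
10.65 pos [0.5332 0.1182 0.3319] F [-0.66  0.11 -2.51] w 0.0548 q [ 1.000e-01  2.510e+01  8.180e+01  0.000e+00  7.310e+01 -1.002e+02]
top 181 [0.60778331 0.02208087 0.10019665] ((0.6083152890205383, 0.022281654179096222), 0.024781642481684685)
side 256 [0.60764006 0.01852966 0.09944769] ((0.6100592613220215, 0.018024710938334465), 0.03000001236796379)
[  0  32  26  56 837] [11.  59.1] [ 0.4373 -0.2054  0.1   ]
[ 269  197  106   48 2062] [320.5 214.9] [0.5338 0.1178 0.1   ]
[ 181  224   56   44 1058] [213.9 240. ] [0.5682 0.0432 0.1   ]
[  252   226   138   114 12321] [320.6 284.4] [0.5899 0.1281 0.1   ]
[ 161  244   63   47 2082] [190.8 266.1] [0.5959 0.0244 0.1   ]
units turn [ 0.    -0.     0.011] shift [-1.563 -3.636 -0.26 ]
```

View pics/w4.png

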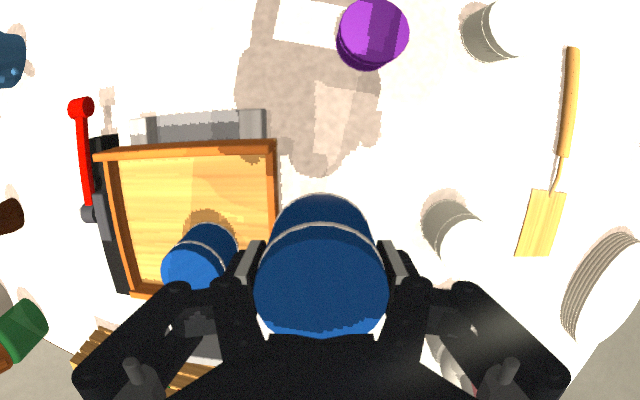

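The wrist view shows tin B held upright at (320,285), the lever down at (82,150), and tin A in the tray at about (197,265). Its camera estimates differ by up to 1 cm in x, so I fit tin A's silhouette in the wrist image.

```bash
cat >> h.py <<'E'
def wproj(d,P):
    K=d["intrinsics"];V=np.array(d["view"]);C=np.c_[P,np.ones(len(P))]@V.T;x,y,z=C[:,0],-C[:,1],-C[:,2]
    r=np.hypot(x,y);th=np.arctan2(r,z);return np.c_[x/r*th,y/r*th]*K[0,0]+K[:2,2]
def tinpoly(d,cx,cy,z0,z1):
    a=np.linspace(0,2*np.pi,60);P=np.vstack([np.c_[cx+.028*np.cos(a),cy+.028*np.sin(a),0*a+z] for z in(z0,z1)])
    return cv2.convexHull(np.float32(wproj(d,P)))
def fit(d,c0,z0,z1,win):
    from scipy.optimize import minimize
    h=cv2.cvtColor(d["image"],cv2.COLOR_BGR2HSV);m=((h[...,0]>95)&(h[...,0]<128)&(h[...,1]>90)).astype(np.uint8)
    w=np.zeros_like(m);x0,x1,y0,y1=win;w[y0:y1,x0:x1]=1;m=cv2.morphologyEx(m*w,cv2.MORPH_CLOSE,np.ones((7,7)))
    def f(c):
        p=np.zeros_like(m);cv2.fillConvexPoly(p,np.int32(tinpoly(d,*c,z0,z1)*16),1,shift=4);p*=w
        return (p^m).sum()/max(1,m.sum())
    r=minimize(f,c0,method="Nelder-Mead",options=dict(initial_simplex=[c0,[c0[0]+.01,c0[1]],[c0[0],c0[1]+.01]]));return r.x.round(4),round(r.fun,3)
E
python3 - <<'E'
from h import *
d=get_image("wrist")
for c in([.608,.021],[.598,.022]):print(fit(d,c,.04,.10,(140,242,205,300)))
for c in([.608,.021],[.598,.022]):print(fit(d,c,.04,.10,(140,225,205,282)))
for b in spotter.boxes_of("tin_a_center",d):print(b)
s=env.observe();print(s["position"])
E
```

```text
(array([0.6122, 0.0212]), np.float64(0.32))
(array([0.6125, 0.0214]), np.float64(0.319))
(array([0.6117, 0.0225]), np.float64(0.047))
(array([0.6118, 0.0225]), np.float64(0.046))
{'xy': [199.4, 252.7], 'p': 0.77}
[0.53355028 0.11768639 0.33221619]
```

```bash
python3 -m creep '0 0 0 -0.6 -1.2 0 40; 0 0 0 -1.2 -2.4 0 40; 0 0 0 -1.7 -3.3 0 40; 0 0 0 -1.91 -3.59 0 40; 0 0 0 -1.91 -3.59 0.4 40; 0 0 0 -1.91 -3.59 0.8 40; 0 0 0 -1.91 -3.59 0.8 40; 0 0 0 -1.91 -3.59 0.8 40; 0 0 0 -1.91 -3.59 0.8 40'|egrep 'posi|rot|ft'
python3 - <<'E'
from h import *
st();d=get_image("side");cv2.imwrite("pics/s3.png",cv2.resize(cv2.convertScaleAbs(d["image"][100:260,260:420],alpha=1.8),None,fx=3.7,fy=3.7,interpolation=2))
W=cloud(d);b=masks(d)["blue"]&(abs(W[...,0]-.61)<.07)&(abs(W[...,1]-.02)<.06)
for lo,hi in((.05,.09),(.115,.165)):
    m=b&(W[...,2]>lo)&(W[...,2]<hi);P=W[m];
    if len(P)<10: print("few");continue
    # circle of known radius through the visible wall
    from scipy.optimize import least_squares
    r=least_squares(lambda c:np.hypot(P[:,0]-c[0],P[:,1]-c[1])-.028,[.61,.02],loss="soft_l1",f_scale=.002);print(len(P),r.x.round(4),P.mean(0).round(4),P[:,2].min())
E
```

```text
position: [0.6091, 0.022, 0.3086]
tool_rot: [[-0.984, -0.178, 0.001], [-0.178, 0.984, -0.0], [-0.001, -0.0, -1.0]]
ft_force: [0.1, -0.6, -3.4]
11.8 pos [0.6091 0.022  0.3086] F [ 0.08 -0.58 -3.37] w 0.0552 q [  -9.    32.3   73.     0.    74.7 -109.3]
146 [0.6092 0.0212] [0.5953 0.0026 0.0664] 0.050629259062654586
153 [0.6103 0.0202] [0.591  0.0048 0.1401] 0.12251591653401828
```

View pics/s3.png

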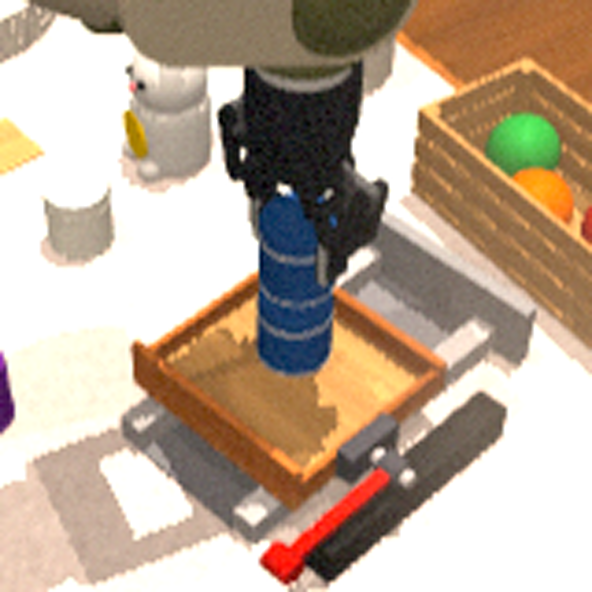

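The side view shows tin B held directly over tin A at crop (295,280), aligned to about 1 mm. The lever is down at (330,520). Lowering to contact.

```bash
python3 -m creep '0 0 0 0 0 0.2 40; 0 0 0 0 0 0.4 40; 0 0 0 0 0 0.45 40; 0 0 0 0 0 0.45 40' |egrep 'posi|ft_'
python3 -m creep '0 0 0 0 0 0.03 40; 0 0 0 0 0 0.03 40' |egrep 'posi|ft_'
python3 -m creep '0 0 0 0 0 0.03 40; 0 0 0 0 0 0.03 40' |egrep 'posi|ft_'
python3 -m creep '0 0 0 0 0 0.03 40; 0 0 0 0 0 0.03 40' |egrep 'posi|ft_'
```

```text
position: [0.6093, 0.0213, 0.2942]
ft_force: [0.7, -0.2, -2.4]
position: [0.6093, 0.0213, 0.2938]
ft_force: [0.7, -0.0, -2.3]
position: [0.6093, 0.0213, 0.2928]
ft_force: [-0.4, 0.3, -2.6]
position: [0.6093, 0.0214, 0.2925]
ft_force: [-1.5, -0.4, 2.6]
```

```bash
python3 -m creep '0 0 0 0 0 0 62; 0 0 0 0 0 0 80; 0 0 0 0 0 0 80; 0 0 0 0 0 0 80; 0 0 0 0 0 0 80' |egrep 'posi|ft_|width'
python3 -m creep '0 0 0 0 0 -0.5 80; 0 0 0 0 0 -1.5 80; 0 0 0 0 0 -3 80; 0 0 0 0 0 -3.5 80; 0 0 0 0 0 -3.5 80' |egrep 'posi|ft_|width'
cat >> h.py <<'E'
def check(n="side"):
    from scipy.optimize import least_squares
    d=get_image(n);W=cloud(d);B=masks(d);b=B["blue"]&(abs(W[...,0]-.65)<.12)&(abs(W[...,1]-.02)<.08)
    for lo,hi in((.045,.095),(.105,.155)):
        P=W[b&(W[...,2]>lo)&(W[...,2]<hi)]
        r=least_squares(lambda c:np.hypot(P[:,0]-c[0],P[:,1]-c[1])-.028,P.mean(0)[:2]+[.016,.016],loss="soft_l1",f_scale=.002);print("tin",len(P),r.x.round(4))
    print("top z",np.nanpercentile(W[b][:,2],98).round(4))
    m=B["red"]&(W[...,2]>.02)&(abs(W[...,1]+.13)<.06)&(abs(W[...,0]-.55)<.12);P=W[m];u,v=P[:,:2]@RX,P[:,:2]@RY;g=u<u.min()+.024
    print("grip umin",u.min().round(4),"v",v[g].min().round(4),v[g].max().round(4),"ztop",np.percentile(P[g,2],95).round(4))
    m=B["wood"]&(abs(W[...,0]-.6)<.15)&(abs(W[...,1]+.01)<.14)&(W[...,2]>.066)&(W[...,2]<.085);print("panel u",np.percentile(W[m][:,:2]@RX,[5,50,95]).round(4))
    return d
E
python3 - <<'E'
from h import *
check();p=.449*RX-.2225*RY;to([*p,.38]);st()
E
```

```text
position: [0.6093, 0.0214, 0.2919]
ft_force: [-0.9, -0.5, -0.5]
grip_width: 0.08
position: [0.6092, 0.0214, 0.3995]
ft_force: [0.8, -0.2, 0.2]
grip_width: 0.0801
tin 171 [0.6091 0.0212]
tin 202 [0.6105 0.0196]
top z 0.1619
grip umin 0.4446 v -0.235 -0.2107 ztop 0.0598
panel u [0.4991 0.5017 0.5066]
units turn [-0.003  0.009  0.002] shift [ 5.145 -4.522  0.571]
13.9 pos [0.6091 0.0214 0.3973] F [-0.6  -0.19 -1.71] w 0.0801 q [  -9.1   28.2   65.    -0.    86.7 -109.3]
```

The stack is standing well (offset about 2 mm) and the brake is unchanged. Before pinching, I check the clearance around the grip.

Run:
```python
from h import *
for n in("side","top"):
    d=get_image(n);W=cloud(d);u=W[...,:2]@RX;v=W[...,:2]@RY;z=W[...,2]
    h=cv2.cvtColor(d["image"],cv2.COLOR_BGR2HSV)
    m=(u>.40)&(u<.52)&(v>-.29)&(v<-.16)&(z>.012)
    r=masks(d)["red"]
    for a in np.arange(.42,.52,.01):
        k=m&(abs(u-a)<.005);o=k&~r
        print(n,round(a,2),"red",[(v[k&r].min().round(3),v[k&r].max().round(3),z[k&r].max().round(3)) if (k&r).any() else 0],"other",[(v[o].min().round(3),v[o].max().round(3),z[o].max().round(3),o.sum()) if o.any() else 0])
```

```text
side 0.42 red [0] other [0]
side 0.43 red [0] other [0]
side 0.44 red [(np.float64(-0.233), np.float64(-0.212), np.float64(0.056))] other [(np.float64(-0.233), np.float64(-0.212), np.float64(0.052), np.int64(6))]
side 0.45 red [(np.float64(-0.235), np.float64(-0.211), np.float64(0.061))] other [(np.float64(-0.235), np.float64(-0.212), np.float64(0.059), np.int64(7))]
side 0.46 red [(np.float64(-0.235), np.float64(-0.211), np.float64(0.061))] other [(np.float64(-0.235), np.float64(-0.233), np.float64(0.052), np.int64(4))]
side 0.47 red [(np.float64(-0.228), np.float64(-0.217), np.float64(0.056))] other [(np.float64(-0.228), np.float64(-0.161), np.float64(0.05), np.int64(20))]
side 0.48 red [(np.float64(-0.229), np.float64(-0.217), np.float64(0.056))] other [(np.float64(-0.229), np.float64(-0.162), np.float64(0.047), np.int64(28))]
side 0.49 red [(np.float64(-0.228), np.float64(-0.217), np.float64(0.057))] other [(np.float64(-0.237), np.float64(-0.161), np.float64(0.048), np.int64(70))]
side 0.5 red [(np.float64(-0.229), np.float64(-0.217), np.float64(0.058))] other [(np.float64(-0.236
[... 1071 characters left out ...]
 [(np.float64(-0.224), np.float64(-0.162), np.float64(0.056), np.int64(14))]
top 0.49 red [(np.float64(-0.228), np.float64(-0.213), np.float64(0.059))] other [(np.float64(-0.231), np.float64(-0.16), np.float64(0.053), np.int64(22))]
top 0.5 red [(np.float64(-0.227), np.float64(-0.214), np.float64(0.059))] other [(np.float64(-0.231), np.float64(-0.16), np.float64(0.077), np.int64(34))]
top 0.51 red [(np.float64(-0.228), np.float64(-0.214), np.float64(0.059))] other [(np.float64(-0.231), np.float64(-0.161), np.float64(0.077), np.int64(34))]
top 0.52 red [(np.float64(-0.227), np.float64(-0.215), np.float64(0.058))] other [(np.float64(-0.23), np.float64(-0.162), np.float64(0.059), np.int64(19))]
```

```bash
python3 -c "
from h import *
p=.453*RX-.2215*RY;to([*p,.29])"
python3 -m creep '0 0 0 5.03 -4.49 0 40; 0 0 0 5.03 -4.49 0 40; 0 0 0 5.03 -4.49 0 40; 0 0 0 5.03 -4.49 0 40; 0 0 0 5.03 -4.49 0 40; 0 0 0 5.03 -4.49 2 40; 0 0 0 5.03 -4.49 3.5 40; 0 0 0 5.03 -4.49 3.5 40; 0 0 0 5.03 -4.49 3.5 40; 0 0 0 5.03 -4.49 3.5 40' 30 |egrep 'posi|ft|width'
python3 - <<'E'
from h import *
st();p=.453*RX-.2215*RY;to([*p,.201]);d=get_image("wrist");cv2.imwrite("pics/w5.png",cv2.resize(cv2.convertScaleAbs(d["image"][150:390,200:440],alpha=1.6),None,fx=2.4,fy=2.4))
E
```

```text
units turn [ 0.007 -0.019  0.001] shift [ 5.003 -4.49   3.519]
position: [0.4854, -0.138, 0.2937]
ft_force: [0.2, 0.2, 0.4]
grip_width: 0.0394
15.0 pos [ 0.4854 -0.138   0.2937] F [0.17 0.19 0.39] w 0.0394 q [ -29.3   23.9   91.5    0.    64.5 -129.6]
units turn [-0.012  0.015  0.005] shift [0.015 0.014 3.089]
```

View pics/w5.png

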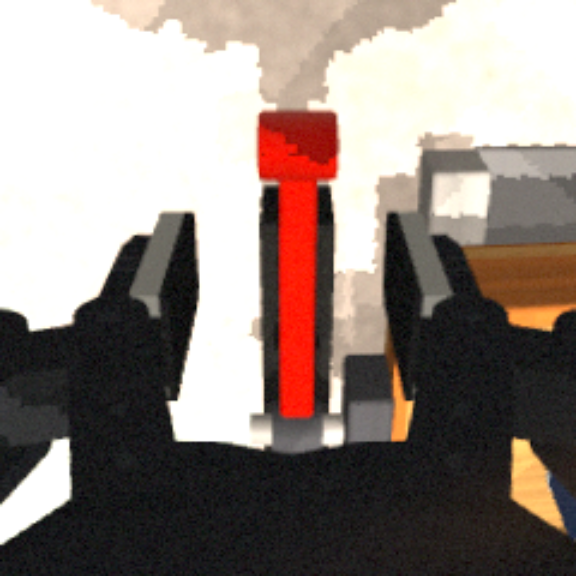

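The view shows the grip at (298,145), midway between the pads (around columns 180 and 408), and nothing lies under the fingers. Descending and pinching.

```bash
python3 -m creep '0 0 0 0.02 0.02 1 40; 0 0 0 0.02 0.02 2 40; 0 0 0 0.02 0.02 2.8 40; 0 0 0 0.02 0.02 3.09 40; 0 0 0 0.02 0.02 3.09 40; 0 0 0 0.02 0.02 3.09 40' 30 |egrep 'posi|ft|width'
python3 -m creep '0 0 0 0 0 0 15; 0 0 0 0 0 0 15; 0 0 0 0 0 0 15; 0 0 0 0 0 0 15' 30 |egrep 'posi|ft|width|gripper'
```

```text
position: [0.4845, -0.1377, 0.2007]
ft_force: [-0.3, -0.9, -0.7]
grip_width: 0.0398
position: [0.4841, -0.1368, 0.2005]
ft_force: [0.7, 6.6, 4.3]
grip_width: 0.0237
gripper_force: 34.2
```

```bash
python3 -m creep '0 0 0 0 0 -0.24 15; 0 0 0 -0.02 0 -0.47 15; 0 0 0 -0.04 0 -0.65 15; 0 0 0 -0.07 0 -0.83 15; 0 0 0 -0.11 0 -1 15; 0 0 0 -0.16 0 -1.18 15; 0 0 0 -0.22 0 -1.35 15; 0 0 0 -0.29 0 -1.53 15; 0 0 0 -0.33 0 -1.62 15; 0 0 0 -0.37 0 -1.7 15' |egrep 'posi|ft|width'
python3 -m creep '0 0 0 0 0 -0.05 15' |egrep 'posi|ft|width'
python3 -m creep '0 0 0 0 0 -0.05 15' |egrep 'posi|ft|width'
```

```text
position: [0.4945, -0.135, 0.2504]
ft_force: [-2.0, 5.6, -6.0]
grip_width: 0.0236
position: [0.4946, -0.135, 0.2518]
ft_force: [-0.2, 5.3, -6.7]
grip_width: 0.0235
position: [0.4946, -0.135, 0.2533]
ft_force: [0.1, 4.9, -7.7]
grip_width: 0.0236
```

```bash
python3 -m creep '0 0 0 0 0 -0.05 15; 0 0 0 0 0 -0.1 15; 0 0 0 0 0 -0.1 15' |egrep 'posi|ft|width'
python3 -c "
from h import *
check();st()"
```

```text
position: [0.4944, -0.1351, 0.2556]
ft_force: [-1.3, 4.1, -12.0]
grip_width: 0.0235h.py:47: RuntimeWarning: Mean of empty slice.
  r=least_squares(lambda c:np.hypot(P[:,0]-c[0],P[:,1]-c[1])-.028,P.mean(0)[:2]+[.016,.016],loss="soft_l1",f_scale=.002);print("tin",len(P),r.x.round(4))
  ret = um.true_divide(
Traceback (most recent call last):
  File "h.py", line 47, in check
    r=least_squares(lambda c:np.hypot(P[:,0]-c[0],P[:,1]-c[1])-.028,P.mean(0)[:2]+[.016,.016],loss="soft_l1",f_scale=.002);print("tin",len(P),r.x.round(4))
ValueError: Initial guess is outside of provided bounds
```

The force rising to 12 N shows the lever is at its upper stop; the hand blocks the side view of the tins. Letting go and rising.

```bash
python3 -m creep '0 0 0 0 0 0.06 15; 0 0 0 0 0 0.06 40; 0 0 0 0 0 0.06 40; 0 0 0 0 0 0.06 40; 0 0 0 0 0 -1 40; 0 0 0 0 0 -2.5 40; 0 0 0 0 0 -2.5 0; 0 0 0 0 0 -2.5 0' |egrep 'posi|ft|width'
python3 - <<'E'
from h import *
d=check();check("top");st()
cv2.imwrite("pics/s4.png",cv2.resize(cv2.convertScaleAbs(d["image"][100:260,260:420],alpha=1.8),None,fx=3.7,fy=3.7,interpolation=2))
E
```

```text
position: [0.4948, -0.1356, 0.3322]
ft_force: [-0.6, -0.7, -0.6]
grip_width: 0.0114h.py:47: RuntimeWarning: Mean of empty slice.
  r=least_squares(lambda c:np.hypot(P[:,0]-c[0],P[:,1]-c[1])-.028,P.mean(0)[:2]+[.016,.016],loss="soft_l1",f_scale=.002);print("tin",len(P),r.x.round(4))
  ret = um.true_divide(
Traceback (most recent call last):
  File "h.py", line 47, in check
    r=least_squares(lambda c:np.hypot(P[:,0]-c[0],P[:,1]-c[1])-.028,P.mean(0)[:2]+[.016,.016],loss="soft_l1",f_scale=.002);print("tin",len(P),r.x.round(4))
ValueError: Initial guess is outside of provided bounds
```

```bash
python3 - <<'E'
from h import *
p=.44*RX-.1035*RY;to([*p,.33]);to([*p,.231])
d=get_image("top");W=cloud(d);u=W[...,:2]@RX;v=W[...,:2]@RY;z=W[...,2]
for n in("top","side"):
    d=get_image(n);W=cloud(d);u=W[...,:2]@RX;v=W[...,:2]@RY;z=W[...,2]
    for a in np.arange(.45,.53,.01):
        k=(abs(u-a)<.005)&(abs(v+.1035)<.03)&(z<.2);print(n,a.round(2),k.sum(),np.percentile(z[k],[50,95]).round(3) if k.any() else 0)
E
python3 -m creep '0 0 0 1.56 3.68 0 0; 0 0 0 1.56 3.68 0 0; 0 0 0 1.56 3.68 0 0; 0 0 0 1.56 3.68 0 0; 0 0 0 1.56 3.68 0 0' 40 |egrep 'posi|ft|width'
```

```text
units turn [-0.003  0.002  0.   ] shift [0.763 3.918 0.037]
units turn [-0.003  0.002  0.   ] shift [0.764 3.919 3.337]
top 0.45 54 [-0.     0.005]
top 0.46 51 [-0.     0.004]
top 0.47 53 [-0.     0.005]
top 0.48 51 [0.003 0.006]
top 0.49 52 [0.003 0.007]
top 0.5 70 [0.072 0.077]
top 0.51 46 [0.041 0.071]
top 0.52 54 [0.04  0.044]
top 0.53 56 [0.04  0.043]
side 0.45 67 [-0.     0.002]
side 0.46 66 [-0.     0.002]
side 0.47 72 [-0.     0.005]
side 0.48 67 [0.003 0.006]
side 0.49 66 [0.003 0.005]
side 0.5 260 [0.049 0.074]
side 0.51 54 [0.002 0.071]
side 0.52 4 [0.041 0.042]
side 0.53 58 [0.04  0.043]
position: [0.4297, -0.0354, 0.3311]
ft_force: [-0.1, -0.3, -0.1]
grip_width: -0.0001
```

```bash
sed -i 's/        r=least_squares(lambda c:np.hypot(P\[:,0\]-c\[0\],P\[:,1\]-c\[1\])-.028,P.mean/        if len(P)<20: print("tin few",len(P)); continue\n&/' h.py
python3 - <<'E'
from h import *
check();check("top");st();p=.45*RX-.1035*RY;to([*p,.222])
E
```

```text
tin 171 [0.6082 0.0207]
tin 202 [0.6089 0.0194]
top z 0.1617
grip umin 0.4529 v -0.2347 -0.2114 ztop 0.111
panel u [0.4976 0.5001 0.5059]
tin few 0
tin few 2
top z 0.165
grip umin 0.4575 v -0.228 -0.2099 ztop 0.1118
panel u [0.4986 0.5024 0.6539]
19.2 pos [ 0.43   -0.0361  0.331 ] F [-0.97 -0.9  -0.14] w 0.0001 q [ -20.6   14.6   99.    -0.    66.4 -120.8]
units turn [-0.001  0.    -0.004] shift [-1.105  0.273  3.634]
```

The lever top is at 111 mm, which is fully up, and the stack is intact. Descending in front of the panel, then pushing.

```bash
python3 -m creep '0 0 0 -1.1 0.27 1.5 0; 0 0 0 -1.1 0.27 3 0; 0 0 0 -1.1 0.27 3.63 0; 0 0 0 -1.1 0.27 3.63 0; 0 0 0 -1.1 0.27 3.63 0' |egrep 'posi|ft'
python3 -m creep '0 0 0 -0.3 0 0 0; 0 0 0 -0.6 0 0 0; 0 0 0 -0.8 0 0 0; 0 0 0 -0.95 0 0 0; 0 0 0 -1.1 0 0 0; 0 0 0 -1.25 0 0 0; 0 0 0 -1.4 0 0 0; 0 0 0 -1.55 0 0 0; 0 0 0 -1.7 0 0 0; 0 0 0 -1.9 0 0 0; 0 0 0 -2.1 0 0 0; 0 0 0 -2.3 0 0 0'|egrep 'posi|ft'
python3 -c "
from h import *
check();to([*(.557*RX-.1035*RY),.222])"
```

```text
position: [0.461, -0.0221, 0.2227]
ft_force: [-0.8, 0.7, 0.2]
position: [0.5287, -0.0089, 0.2223]
ft_force: [-1.7, 0.7, 0.9]
tin 172 [0.6382 0.0263]
tin 196 [0.6392 0.025 ]
top z 0.1616
grip umin 0.4832 v -0.235 -0.2108 ztop 0.1101
panel u [0.5284 0.5308 0.5364]
units turn [-0.003  0.008  0.003] shift [-1.25  -0.032  0.014]
```

```bash
python3 -m creep '0 0 0 -0.15 0 0 0; 0 0 0 -0.35 0 0 0; 0 0 0 -0.55 0 0 0; 0 0 0 -0.75 0 0 0; 0 0 0 -0.95 0 0 0; 0 0 0 -1.1 0 0 0; 0 0 0 -1.2 0 0 0; 0 0 0 -1.3 0 0 0; 0 0 0 -1.4 0 0 0'|egrep 'posi|ft'
python3 -m creep '0 0 0 -0.07 0 0 0; 0 0 0 -0.14 0 0 0'|egrep 'posi|ft'
python3 -m creep '0 0 0 -0.05 0 0 0; 0 0 0 -0.1 0 0 0'|egrep 'posi|ft'
python3 -m creep '0 0 0 -0.05 0 0 0; 0 0 0 -0.1 0 0 0'|egrep 'posi|ft'
```

```text
position: [0.5697, -0.0017, 0.2224]
ft_force: [-0.6, -1.1, 0.2]
position: [0.5728, -0.0011, 0.2223]
ft_force: [-17.5, -6.0, 11.4]
position: [0.574, -0.0009, 0.2224]
ft_force: [-29.2, -10.7, 19.7]
position: [0.5752, -0.0007, 0.2223]
ft_force: [-44.2, -14.9, 29.0]
```

It has reached a firm stop. Backing off, lifting clear and checking.

```bash
python3 -m creep '0 0 0 0.1 0 0 0; 0 0 0 0.4 0 0 0; 0 0 0 1.3 0 0 0; 0 0 0 2 0 0 0; 0 0 0 2 0 -2 0; 0 0 0 2 0 -4.5 0; 0 0 0 2 0 -4.5 0'|egrep 'posi|ft'
python3 - <<'E'
from h import *
d=check();st();cv2.imwrite("pics/s5.png",cv2.resize(cv2.convertScaleAbs(d["image"][100:260,260:430],alpha=1.8),None,fx=3.7,fy=3.7,interpolation=2))
E
```

```text
position: [0.5204, -0.0104, 0.3608]
ft_force: [0.2, 0.4, -0.4]
tin 123 [0.6817 0.0346]
tin 124 [0.6827 0.0322]
top z 0.1619
grip umin 0.5265 v -0.2346 -0.2105 ztop 0.1114
panel u [0.5723 0.5749 0.5798]
23.2 pos [ 0.5209 -0.0104  0.3656] F [1.   0.14 5.19] w -0.0002 q [ -14.2   20.7   82.9    0.    75.6 -114.4]
```

View pics/s5.png

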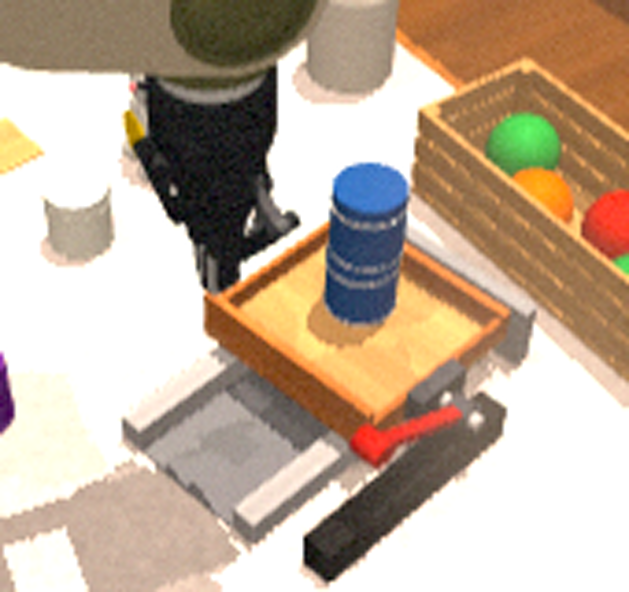

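The tray sits against its rear stop, and the two tins are squarely stacked at crop (365,245). The lever is up at (410,435) and the robot is clear. Handing in.

```bash
python3 -c "
from rig import job
print(job.close_job())"
```

```text
the job is handed in; nothing more can be done
None
```

The job is handed in: I set the brake at about 7–8 N at the grip, stacked the tins to within about 2 mm, lifted the lever fully up, and pushed the tray home to its end stop with the stack standing. The last pushes against that stop reached about 47 N horizontally at the fingertips, and I don't know how that counts against the 40 N limit on the gripper's body.

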